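# Snap the dosing cap onto the softener canister

## Robot

A 6-joint arm with a two-finger parallel gripper is mounted at the origin on the work surface. World frame = base frame: x ahead of the robot, y to its left, z up, the work surface at z = 0. Lengths are in m, angles in rad, forces in N, time in s.
With the tool pointing down it reaches from about 0.25 to 0.725 m from the base axis. Payload 4 kg.
Tool frame: the origin (TCP) lies where the fingers leave the gripper's body, on its centre line; the fingertips stand 73 mm ahead of it and the grasp point (between the pads) lies 54 mm ahead of it; z points along the fingers, y is the line along which they close (so a half turn about z gives the same grasp; the last joint's range is limited). The gripper opens to 85 mm and grips with 20 to 120 N. Pads are 22 mm wide; open, the fingers measure 114 mm over their backs; the gripper's body (76 mm by 85 mm) begins 54 mm behind the grasp point. The pads swing forward as they close: fully open they stand 13 mm farther back than shut.
Start: joints at [1.308, 0.241, 0.005, 1.335, 0, 1.571], TCP at [0.13, 0.483, 0.304] pointing down, gripper open.
Joint ranges: [-2.72, 2.72], [-1.05, 1.87], [-1.09, 1.28], [-1.99, 2.15], [-1.42, 1.44], [-3.14, 3.14]. Speed limits (rad/s): [2.79, 2.79, 3.14, 3.14, 3.14, 3.14].

## Interface

Orientations are given as a unit quaternion [x, y, z, w].
In Python, from rig import r gives the robot as it stands. Calls block until the motion is done:
- r.reach(position, orientation): joint-space move of the TCP to a pose.
- r.move_linear(position, frame=None, max_speed=0.15, contact_N=None): straight line of the TCP; frame=None keeps the orientation; max_speed is the mean speed in m/s. With contact_N (N) it stops when the force on the tool has changed by that much, and returns True; else False.
- r.set_joints(angles): joint-space move.
- r.open() and r.grasp(grasp_force=None): open the fingers fully, or close them until they stop; grasp_force is the grip in N (None keeps the last).
- r.hold(seconds).
- r.ik(position, orientation): joint angles nearest the present ones, or None.
- r.read_camera(name): name is "scene" or "top" or "wrist"; returns the picture (420x560x3 uint8, blue, green, red); there is no depth.
- r.calibration(name): a dict with "intrinsics" (3x3 intrinsics, pixels), "extrinsics" (4x4, takes a point from camera to world coordinates); the wrist camera has in their place "hand_eye" (4x4, takes a point from camera to tool coordinates, whose origin is the TCP and whose axes are the flange's). Camera axes: x right, y up, looking along -z (the intrinsics and any distortion apply to the point x, -y, -z); pixel columns grow to the right and rows downward; lengths in m; the calibration is good to about 2 mm. A picture is of the moment at which its call begins: read the wrist's pose just before it. calibration takes no time and is no camera call.
A pose or a line that the arm cannot do raises r.PlanningError and nothing moves.
- r.job_done(): hands the job in; it is judged then, once.
Readings, each from a call of its own:
- r.current_time_s(): time.
- r.current_q(): joint angles.
- r.current_qd(): joint speeds.
- r.current_tau(): joint torques, N m.
- r.current_eef_pos(): TCP position.
- r.current_ee_rot(): TCP orientation.
- r.current_ft_force(): force on the tool from outside, world axes, zero at the start.
- r.current_moment(): the same for the moment, N m.
- r.current_grip_width(): opening from 0.0 (shut) to 1.0 (fully open).
- r.current_gripper_force(): force on a finger pad.
Only numpy, scipy, OpenCV 4.12 (cv2) and the standard library are available. Lean on these libraries where they do the work, as an engineer would, in place of code of your own. Each camera call takes 0.05 s, during which the arm holds its last target. There are 200 camera calls.

## Task

The white canister with the blue band, on the laundry counter, has lost its blue cap: pick the cap up from the counter and press it straight down onto that canister's neck until it clicks on, then keep pressing so that its orange seal ring is squeezed nearly all the way down. Finish with the gripper still pressing the cap down hard on its seal: do not let go and do not back off. Leave the bottle and the peg pot where they stand.

Things in the scene. Friction and masses are not known exactly. Their poses are not given: they have to be found in the camera images.
- cap: Blue round snap cap, loose, standing mouth down on the counter: outside diameter 46 mm, height 45 mm, about 50 g. Origin: centre of its mouth (underside), z up to its closed top. A rounded inner bead at the mouth (bore 29 mm) takes up the lowest 6 mm; above it the cavity is 39 mm wide, up to 40 mm above the origin.
- softener: Open canister, white with a blue band, fixed to the counter: flat block 95 (x) x 160 (y) x 80 mm high. Origin: centre of its underside, z up. On top at y = +35 mm a round collar (diameter 56 mm, top 90 mm above the counter) carries the neck, a stud of diameter 25 mm, 30 mm tall, its top 7 mm tapering to 14 mm. A carry handle (to 115 mm high) spans y = -20 to -68 mm.
- neck_top (a point): Centre of the top of the softener's neck, z up, 120 mm above the counter. 17 mm below it four sprung balls stick out to 33 mm diameter. The cap's bead meets them with the cap's origin 15 mm below this point, must be pushed with 5 to 9 N, and clicks past (force drops, cap is drawn down) about 20 mm below. The mouth meets the seal ring 24 mm below this point; pressed fully home it is 28 mm below.
- seal (a joint): Orange sprung seal ring (diameter 44 mm, 6 mm high) round the foot of the softener's neck, on the collar: its downward travel in m, 0 free, 0.004 squeezed right down. Stiffness 2.5 N per mm, so 10 N squeezes it fully; let go, a clicked-on cap leaves it only 1 to 2 mm down.
- detergent: Bystander and look-alike: closed canister, white with a green band, of the same size and form, its green cap already on, fixed to the counter. Origin: centre of its underside.
- stain_bottle: Bystander: yellow stain-remover bottle with red cap, loose, diameter 56 mm, 160 mm tall. Origin: centre of its underside.
- peg_pot: Bystander: white pot of clothes pegs, loose, diameter 84 mm, 70 mm tall, pegs up to about 95 mm. Origin: centre of its underside.

How it is judged:
By the outcome, as a careful person would: the job done as asked, in the order asked, and still so for the second after the job is handed in, while the arm keeps its last pose, push and grip.
It also fails if it takes over 64 s, if anything falls off the work surface, if the arm or the gripper's body presses on something with over 40 N, if the wrist force passes 120 N, or if a joint passes its speed limit or range.

## Working session

There is one attempt and no reset: what is moved stays moved. The work goes in short steps, each a Python script; the robot and the scene stay as the last script left them, time stands still between calls to the robot, and variables do not carry over. Pictures are saved under pics/ and viewed, at most 10 in all, crops included, and the job is handed in when it is done.

```bash
ls; mkdir -p pics
python3 - <<'E'
from rig import r
import cv2,numpy as np
for n in("scene","top"):
    cv2.imwrite(f"pics/{n}0.png",r.read_camera(n)); c=r.calibration(n); print(n,{k:np.round(v,4).tolist() if not isinstance(v,str) else v for k,v in c.items()})
print({k:np.round(v,4).tolist() for k,v in r.calibration("wrist").items()}, r.current_ee_rot(), r.current_time_s())
E
```

```text
pics
rig.py
scene {'intrinsics': [[478.4779, 0.0, 280.7547], [0.0, 478.4779, 202.8576], [0.0, 0.0, 1.0]], 'extrinsics': [[-0.593, -0.624, 0.5088, 1.1041], [0.8051, -0.4501, 0.3863, 0.4299], [-0.012, 0.6388, 0.7693, 0.9919], [0.0, 0.0, 0.0, 1.0]]}
top {'intrinsics': [[540.7501, 0.0, 280.4301], [0.0, 540.7501, 212.7015], [0.0, 0.0, 1.0]], 'extrinsics': [[-0.0052, 0.9725, -0.2329, 0.2334], [-1.0, -0.0059, -0.0019, -0.0023], [-0.0033, 0.2329, 0.9725, 1.3422], [0.0, 0.0, 0.0, 1.0]]}
{'intrinsics': [[363.3761, 0.0, 282.0965], [0.0, 363.3761, 211.1077], [0.0, 0.0, 1.0]], 'hand_eye': [[0.0002, 0.9512, 0.3085, 0.0787], [1.0, 0.0002, -0.001, 0.0001], [-0.001, 0.3085, -0.9512, -0.0703], [0.0, 0.0, 0.0, 1.0]]} [ 1.31015859e-01  9.91379796e-01 -9.64501119e-04 -1.22857673e-04] 0.1
```

View pics/scene0.png

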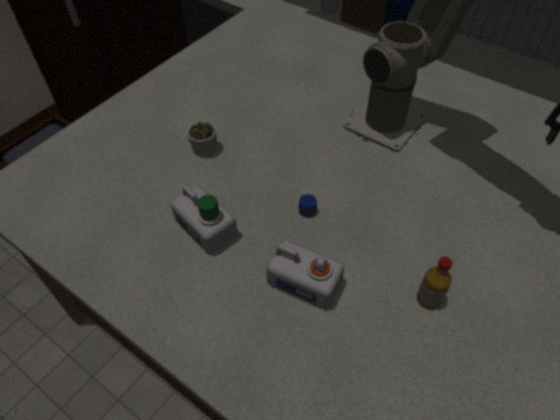

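View pics/top0.png

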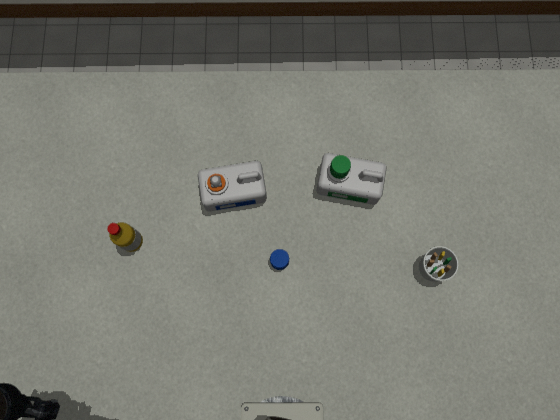

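The scene view shows the cap at about (308,205), the softener's neck at (320,266) and the green look-alike at (208,210). In the top view the cap is at (280,259), the softener's neck at (216,182) with its handle to the right, the bottle at (122,234) and the pot at (440,264). Next I triangulate from the two views.

```bash
cat > h.py <<'E'
from rig import r
import cv2,numpy as np
from scipy.spatial.transform import Rotation as R
def cam(n):
    c=r.calibration(n)
    if n=="wrist":
        T=np.eye(4);T[:3,:3]=R.from_quat(r.current_ee_rot()).as_matrix();T[:3,3]=r.current_eef_pos();E=T@np.array(c["hand_eye"])
    else:E=np.array(c["extrinsics"])
    return np.array(c["intrinsics"]),E,c
def ray(c,uv):
    K,E,_=c;p=np.linalg.solve(K,[uv[0],uv[1],1.]);return E[:3,3],E[:3,:3]@[p[0],-p[1],-1.]
def onz(c,uv,z):
    o,d=ray(c,uv);return o+d*(z-o[2])/d[2]
def proj(c,P):
    K,E,_=c;q=E[:3,:3].T@(np.asarray(P,float)-E[:3,3]);q=K@[q[0],-q[1],-q[2]];return q[:2]/q[2]
def blobs(im,lo,hi,amin=15):
    m=cv2.inRange(cv2.cvtColor(im,cv2.COLOR_BGR2HSV),lo,hi)
    n,l,s,c=cv2.connectedComponentsWithStats(m)
    return m,[(s[i].tolist(),c[i].round(1).tolist()) for i in range(1,n) if s[i,4]>=amin]
BLUE=((105,130,40),(128,255,255));ORG=((4,130,90),(18,255,255));WHITE=((0,0,150),(180,45,255))
E
python3 - <<'E'
from h import *
print({k for k in r.calibration("top")})
for n in("scene","top"):
    im=cv2.imread(f"pics/{n}0.png");c=cam(n)
    for nm,col,z in(("blue",BLUE,.03),("org",ORG,.096)):
        for s,p in blobs(im,*col)[1]: print(n,nm,s,p,onz(c,p,z).round(4))
    if n=="top":
        for uv in((216,181),(280,259)): print(onz(c,uv,.12).round(3),onz(c,uv,.045).round(3))
        # handle ends / bottle / pot
        print("handle",onz(c,(240,178),.115),onz(c,(259,177),.115),"bottle",onz(c,(115,229),.16),"pot",onz(c,(440,262),.07))
E
```

```text
{'intrinsics', 'extrinsics'}
scene blue [300, 195, 16, 13, 170] [307.5, 201.2] [4.223e-01 3.000e-04 3.000e-02]
top blue [235, 200, 20, 7, 67] [244.9, 202.9] [0.5734 0.0892 0.03  ]
top blue [270, 250, 19, 20, 299] [279.1, 259.1] [0.431  0.0041 0.03  ]
top org [207, 174, 18, 18, 120] [216.2, 183.2] [0.6056 0.154  0.096 ]
[0.604 0.152 0.12 ] [0.627 0.161 0.045]
[0.418 0.002 0.12 ] [0.429 0.002 0.045]
handle [0.61245213 0.09550723 0.115     ] [0.61464736 0.05047109 0.115     ] bottle [0.48129696 0.36980414 0.16      ] pot [ 0.41590019 -0.37657308  0.07      ]
```

```bash
cat >> h.py <<'E'
def q(deg): a=np.radians(deg)/2; return [np.cos(a),np.sin(a),0,0]
E
python3 - <<'E'
from h import *
for d in(95,-85,180,90,-90):
  for p in([.605,.153,.3],[.43,.003,.23]): print(d,p,r.ik(p,q(d)))
r.reach([.605,.153,.30],q(95)); r.hold(.2)
c=cam("wrist");im=r.read_camera("wrist");cv2.imwrite("pics/w_neck.png",im)
for s,p in blobs(im,*ORG)[1]: print(s,p,onz(c,p,.096))
r.reach([.43,.003,.24],q(95)); r.hold(.2)
c=cam("wrist");im=r.read_camera("wrist");cv2.imwrite("pics/w_cap.png",im)
for s,p in blobs(im,*BLUE)[1]: print(s,p,onz(c,p,.045))
print(r.current_eef_pos(),r.current_ee_rot(),r.current_time_s(),proj(c,[.43,.003,.045]))
E
```

```text
95 [0.605, 0.153, 0.3] [0.24769922 0.49618426 0.3677146  1.44232667 0.         1.73122908]
95 [0.43, 0.003, 0.23] [ 0.00697663  0.15348909 -0.30455771  1.11274953  0.          1.4905065 ]
-85 [0.605, 0.153, 0.3] [ 0.24769922  0.49618426  0.3677146   1.44232667  0.         -1.41036357]
-85 [0.43, 0.003, 0.23] [ 0.00697663  0.15348909 -0.30455771  1.11274953  0.         -1.65108616]
180 [0.605, 0.153, 0.3] [0.24769922 0.49618426 0.3677146  1.44232667 0.         0.24769922]
180 [0.43, 0.003, 0.23] [ 0.00697663  0.15348909 -0.30455771  1.11274953  0.          0.00697663]
90 [0.605, 0.153, 0.3] [0.24769922 0.49618426 0.3677146  1.44232667 0.         1.81849554]
90 [0.43, 0.003, 0.23] [ 0.00697663  0.15348909 -0.30455771  1.11274953  0.          1.57777296]
-90 [0.605, 0.153, 0.3] [ 0.24769922  0.49618426  0.3677146   1.44232667  0.         -1.32309711]
-90 [0.43, 0.003, 0.23] [ 0.00697663  0.15348909 -0.30455771  1.11274953  0.         -1.5638197 ]
[260, 171, 55, 53, 1128] [287.1, 193.8] [0.60862672 0.15894429 0.096     ]
[470, 0, 43, 142, 3080] [489.3, 80.4] [0.56656694 0.10359694 0.045     ]
[252, 163, 60, 66, 3105] [281.9, 195.9] [0.43149354 0.00885318 0.045     ]
[0.43109238 0.00352818 0.24015441] [6.75196320e-01 7.37637986e-01 2.71745689e-04 2.40545421e-04] 3.6167 [279.27240728 203.10659519]
```

```bash
python3 -c "
import cv2
cv2.imwrite('pics/both.png',cv2.hconcat([cv2.imread('pics/w_neck.png')[100:300,180:380],cv2.imread('pics/w_cap.png')[100:300,180:380]]).repeat(2,0).repeat(2,1)[:600,:800])"
```

```text
(no output)
```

View pics/both.png

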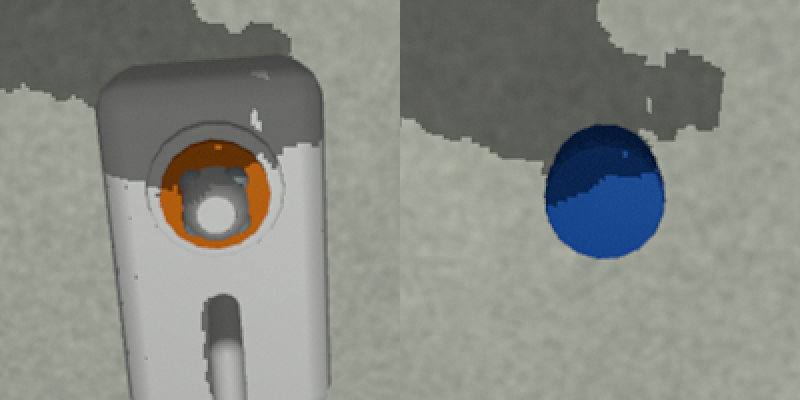

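The left crop shows the neck's top disc at wrist pixel (288,207.5) and the seal ring centred on (287.7,196.8). The right crop shows the cap's top face centred on (282.2,200.5).

Run:
```python
from h import *
c=cam("wrist")
print("cap",onz(c,(282.2,200.5),.045), "diam",onz(c,(252.5,200.5),.045)[:2]-onz(c,(312,200.5),.045)[:2])
# neck at its own view: same orientation, TCP ~ (.605,.153,.30) -> move the camera
K,E,x=c;E2=E.copy();E2[:3,3]+=np.array([.605,.153,.30])-np.array(r.current_eef_pos())+0
c2=(K,E2,x);print("neck disc",onz(c2,(288,207.5),.12),"ring",onz(c2,(287.7,196.8),.096))
t=cam("top");im=cv2.imread("pics/top0.png")
cv2.imwrite("pics/topz.png",cv2.resize(cv2.hconcat([im[160:210,195:245],im[235:285,255:305]]),None,fx=8,fy=8,interpolation=0))
```

```text
cap [0.43163654 0.00529209 0.045     ] diam [-0.04507248 -0.00397808]
neck disc [0.60976017 0.15428407 0.12      ] ring [0.6098124  0.15558575 0.096     ]
```

View pics/topz.png

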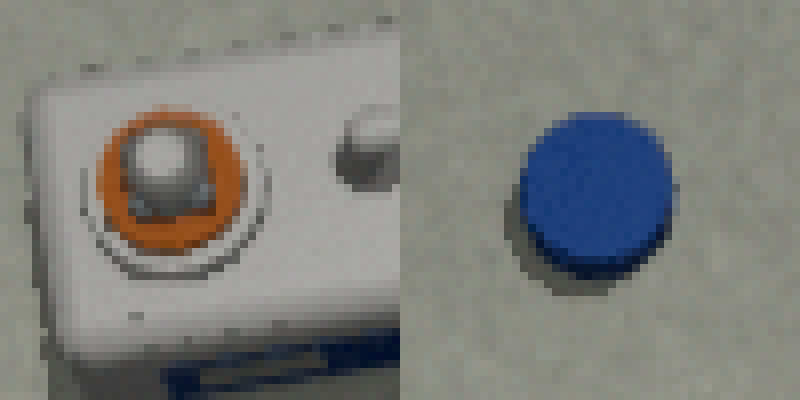

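Run:
```python
from h import *
t=cam("top");a=onz(t,(216,182.25),.096);b=onz(t,(279.1,258),.045);print("top ring",a,"cap",b,"rel",a-b)
r.reach([.431,.0045,.17],q(95)); r.move_linear([.431,.0045,.082],max_speed=.08); r.hold(.2)
print(r.current_eef_pos(),r.current_ft_force())
r.grasp(100); print("w",r.current_grip_width(),r.current_gripper_force())
r.hold(.2);print(r.current_eef_pos(),r.current_ft_force())
r.move_linear([.431,.0045,.22],max_speed=.12)
p0=[.607,.153,.30]; r.reach(p0,q(95)); r.hold(.3)
c=cam("wrist");im=r.read_camera("wrist");cv2.imwrite("pics/held.png",im)
print(r.current_eef_pos(),r.current_ft_force(),r.current_grip_width(),r.current_time_s(),proj(c,[.6085,.1545,.096]),proj(c,[.6085,.1545,.12]))
```

```text
top ring [0.60801416 0.1545789  0.096     ] cap [0.43143649 0.00405654 0.045     ] rel [0.17657767 0.15052236 0.051     ]
[0.43128355 0.00449829 0.08239217] [ 0.80448994 -0.12188344 -0.48273738]
w 0.5169720601435355 101.45983510650694
[0.4312826  0.00451844 0.08248434] [-0.52347294  0.36562985  5.85095176]
[0.60672986 0.15231302 0.30027025] [-1.01012373  0.14297241 -0.7401066 ] 0.5217688428373753 8.725 [284.16565318 196.65865646] [284.37015614 205.63128096]
```

View pics/held.png

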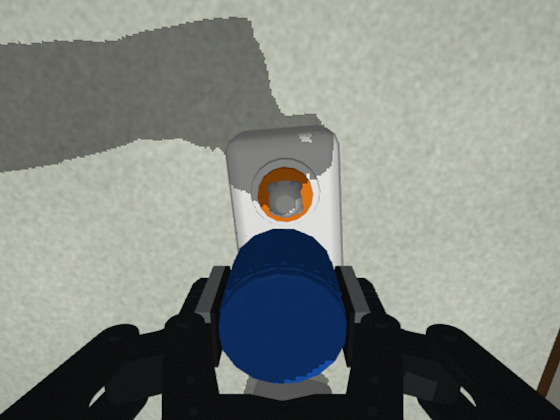

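The cap is held between the pads, upright as far as I can see. Its mouth edge is at (283,228) and its top disc is centred near (282,330), with the seal ring at (285.5,194.5). I'll fit both outlines to check the offset between cap and neck.

Run:
```python
from h import *
from scipy.optimize import least_squares
im=cv2.imread("pics/held.png");c=cam("wrist");T=np.array(r.current_eef_pos());print(T)
th=np.linspace(0,2*np.pi,120)
def circ(x,y,z,rad): return np.array([proj(c,[x+rad*np.cos(t),y+rad*np.sin(t),z]) for t in th])
def bb(p): return np.r_[p.min(0),p.max(0)]
m,_=blobs(im,*BLUE); m[:, :215]=0;m[:,350:]=0
s=max(_,key=lambda b:b[0][4]);print("blue",s)
s=s[0]
# mouth circle: far edge row, left/right cannot be seen fully; fit far arc of mask
cols=np.arange(262,304);top=np.array([np.flatnonzero(m[:,k])[0] for k in cols])
def f(v,z=T[2]-.0825):
    p=circ(T[0]+v[0],T[1]+v[1],z,.023);p=p[p[:,1]<np.median(p[:,1])];o=np.argsort(p[:,0]);return np.interp(cols,p[o,0],p[o,1])-top
a=least_squares(f,[0,0],x_scale=.001,diff_step=1e-2*0+None if 0 else None);print("cap mouth offset",a.x,"rms",np.sqrt(np.mean(a.fun**2)))
# ring
mo,b=blobs(im,*ORG);s=max(b,key=lambda b:b[0][4])[0];print(s)
tgt=np.array([s[0],s[1],s[0]+s[2]-1,s[1]+s[3]-1])
b=least_squares(lambda v:bb(circ(v[0],v[1],.096,.022))-tgt,[.608,.154],x_scale=.001);print("ring",b.x,b.fun)
print("TCP target",b.x-a.x)
```

```text
[0.60672986 0.15231302 0.30027025]
blue ([218, 229, 129, 155, 15627], [282.1, 308.4])
cap mouth offset [ 0.0007558  -0.00171206] rms 0.3904463155031974
[258, 167, 55, 55, 1193]
ring [0.60917264 0.15634121] [-1.11841737 -0.12035593  1.11845205  0.19011223]
TCP target [0.60841685 0.15805327]
```

Run:
```python
from h import *
X,Y=.608,.1558
r.move_linear([X,Y,.215],max_speed=.1); r.hold(.3); f0=np.array(r.current_ft_force())
print(r.current_eef_pos(),f0)
print(r.move_linear([X,Y,.192],max_speed=.03,contact_N=3)); r.hold(.2)
print(np.round(r.current_eef_pos(),4),np.array(r.current_ft_force())-f0)
z=r.current_eef_pos()[2]
if z<.195:
  for d in([1,0],[-1,0],[0,1],[0,-1]):
    h=r.move_linear([X+.005*d[0],Y+.005*d[1],z],max_speed=.01,contact_N=2)
    print(d,h,np.round(r.current_eef_pos(),4),(np.array(r.current_ft_force())-f0).round(2))
    r.move_linear([X,Y,z],max_speed=.02)
print(r.current_time_s())
```

```text
[0.60820005 0.15582921 0.21554474] [ 0.04483835  0.51316676 -1.77784872]
False
[0.6081 0.1558 0.1923] [ 0.0769699  -1.26629432  1.47062802]
[1, 0] True [0.6105 0.1557 0.1913] [-0.17 -0.02  2.05]
[-1, 0] True [0.6063 0.1557 0.1918] [ 1.72 -0.75  2.51]
[0, 1] True [0.6077 0.158  0.1914] [ 1.65 -1.71  1.22]
[0, -1] True [0.6078 0.154  0.1916] [0.63 0.41 2.02]
13.6833
```

The probe found the neck inside the cap's mouth, with about 2 mm of play on each side, centred on (0.6084, 0.156). Now I press down in steps.

Run:
```python
from h import *
X,Y=.6084,.156
r.move_linear([X,Y,.1915],max_speed=.02); r.hold(.2)
fz0=-1.0
for z in np.arange(.190,.170,-.001):
    r.move_linear([X,Y,z],max_speed=.015); r.hold(.08)
    f=np.array(r.current_ft_force());print(round(z,4),np.round(r.current_eef_pos(),4),f.round(2),round(r.current_grip_width(),3))
    if f[2]>22 or np.hypot(*f[:2])>12: break
print(r.current_time_s())
```

```text
0.19 [0.6084 0.156  0.1899] [0.42 0.11 0.02] 0.526
0.189 [0.6084 0.156  0.189 ] [ 0.31 -0.28 -0.45] 0.516
0.188 [0.6087 0.156  0.1882] [ 1.14 -0.02 -0.58] 0.515
0.187 [0.6091 0.156  0.1875] [3.31 0.29 2.1 ] 0.521
0.186 [0.6091 0.1561 0.187 ] [ 2.62 -0.57  5.44] 0.525
0.185 [0.609  0.1562 0.1862] [1.71 0.1  6.31] 0.52
0.184 [0.609  0.1562 0.1851] [ 2.92 -0.57  6.71] 0.516
0.183 [0.6086 0.1561 0.1832] [ 3.03 -0.51  2.61] 0.519
0.182 [0.6082 0.1559 0.1809] [ 3.97  0.04 -2.98] 0.525
0.181 [0.608  0.1559 0.1797] [ 4.44  0.76 -7.25] 0.519
0.18 [0.6081 0.1559 0.1792] [ 4.66  0.37 -9.26] 0.52
0.179 [0.6083 0.1559 0.1788] [ 4.01  0.64 -7.57] 0.519
0.178 [0.6085 0.156  0.1783] [ 4.36 -0.1  -5.31] 0.516
0.177 [0.6085 0.156  0.1775] [ 2.4  -0.63 -1.38] 0.52
0.176 [0.6085 0.156  0.1768] [ 1.73 -0.55  4.12] 0.52
0.175 [0.6086 0.156  0.1759] [ 0.24 -1.35  5.65] 0.521
0.174 [0.6085 0.156  0.1752] [-0.54 -0.57  7.25] 0.52
0.173 [0.6085 0.156  0.1746] [-0.97 -0.76  8.93] 0.519
0.172 [0.6085 0.156  0.1745] [-2.79 -1.27 12.79] 0.521
0.171 [0.6085 0.156  0.1744] [-4.13 -2.16 17.14] 0.519
20.8
```

The click shows clearly: force rose to 6.7 N, then dropped to −9 N. The seal then bottomed at z≈0.1745, as predicted. I'll push a little harder, check that it holds, and take a picture.

Run:
```python
from h import *
r.move_linear([.6084,.156,.1692],max_speed=.01)
for i in range(4): r.hold(.4);print(np.round(r.current_eef_pos(),4),np.round(r.current_ft_force(),2),round(r.current_grip_width(),3))
a=r.read_camera("scene")[190:340,230:430];b=r.read_camera("wrist")
cv2.imwrite("pics/end.png",cv2.hconcat([cv2.resize(a,(400,300)),cv2.resize(b,(400,300))]));print(r.current_time_s())
```

```text
[0.6084 0.156  0.1744] [-7.04 -2.64 23.71] 0.518
[0.6084 0.156  0.1744] [-6.76 -3.1  23.91] 0.519
[0.6084 0.156  0.1743] [-6.88 -2.16 24.2 ] 0.518
[0.6084 0.156  0.1743] [-7.69 -3.77 25.06] 0.522
22.8333
```

View pics/end.png

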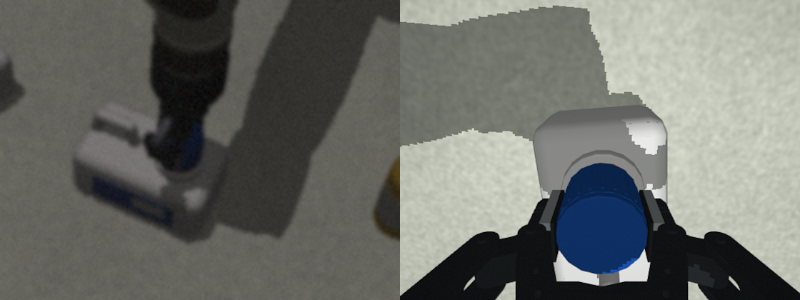

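The picture shows the cap seated on the blue-band canister's collar (right half, about (603,200)). The orange ring is hidden and the fingers are still gripping. The push is steady at about 24 N.

```bash
python3 -c "
from rig import r
print(r.job_done())"
```

```text
the job is handed in; nothing more can be done
None
```

The blue cap is clicked onto the blue-band canister with its seal squeezed to its stop, judging by the force and height readings, and the job is handed in with the gripper still pressing at about 24 N.

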